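Hang the tube rack on the drying stand by its slot

TASK

Pick up the steel tube rack by its blue tab and hang it on the drying stand's pin: set the lip over the mouth of its side slot lightly down on the pin, behind the blue head, slide the slot sideways over the pin to its closed end, let the rack down gently until the pin sits fully home in the notch, and let go so that it hangs there upright and still. The pin's height is not known exactly, so find it by touch, without pressing hard on the stand, and leave the other glassware alone.

Things in the scene. Friction and masses are not known exactly. Their poses are not given: they have to be found in the camera images.
- rack: Loose steel rack of 8 glass tubes with an upright strap plate, 0.3 to 0.5 kg, standing on the bench; origin at the centre of its underside, z up. Foot 56 mm (x) by 96 mm (y), tubes up to 80 mm high. The strap plate, 8 mm thick (x -4 to 4), lies in the rack's y-z plane; through it runs a horizontal slot 15 mm high, open at the rack's -y side (floor z 109, ceiling z 124, end y +7 mm).
- rack_tab (a point): Centre of the blue grip tab on top of the rack: 14 mm (x) by 36 mm (y) by 48 mm tall (z 150 to 198 above the rack's underside); this point is 176 mm above the underside. Axes as the rack's.
- rack_notch (a point): Where the pin's axis lies once home: at the slot's closed end a notch (y -7 to +7 mm) rises 9 mm from the slot's ceiling. This point is at x 0, y 0, 128 mm above the rack's underside; the notch's ceiling is 5 mm above it, the slot's ceiling 4 mm below it, the slot's floor 19 mm below it, the slot's end at y +7 mm. Axes as the rack's.
- rack_lip (a point): Middle of the underside of the lip over the slot's mouth, at y -34, z 124 mm in the rack's frame. The lip is the slot's straight ceiling carried on to y -48 mm; the steel below the slot ends at y -20, so from y -48 to -20 there is nothing under the lip and it can be set down on the pin from above. Axes as the rack's.
- stand: Fixed drying stand; origin on the bench straight under the pin, z up. Base 170 (x) by 150 mm, white drip tray, rim 25 mm above the bench, white column 36 mm wide with its front face at x +44 mm and top at z 181 mm. To hang the rack, turn its axes parallel to the stand's, bring it in from the stand's +y side and slide it along -y until its notch is at y 0 (x within 10 mm of 0). Takes at most 25 N.
- pin_mid (a point): Nominal middle of the pin, 175 mm above the bench. The steel pin, 10 mm in diameter, runs along the stand's x at y 0: bare shank from x -20 to +16 mm, a 22 mm blue collar behind it, a 26 mm blue head in front of it (to x -26). The real pin is up to 10 mm higher or lower than this point: its clamp is set anew each time and not measured. It does not yield. Axes as the stand's.
- reagent: Loose amber bottle, 60 mm diameter, 140 mm tall, origin at its underside. Leave alone.
- washbottle: Loose white bottle, 60 mm diameter, 140 mm tall, origin at its underside. Leave alone.
- beaker: Loose glass beaker, 66 mm diameter, 85 mm tall, origin at its underside. Leave alone.
- jar: Loose jar, 64 mm diameter, 85 mm tall, origin at its underside. Leave alone.
Mind the look-alikes: they are no part of the job. Leave any black or turquoise look-alike of the rack alone.

How it is judged:
By the outcome, as a careful person would: the job done as asked, in the order asked, and still so for the second after the job is handed in, with the robot touching nothing.
It also fails if it takes over 64 s, if anything falls off the work surface, if the arm or the gripper's body presses on something with over 40 N, if the wrist force passes 120 N, or if a joint passes its speed limit or range.

ROBOT

A 7-joint arm with a two-finger parallel gripper is mounted at the origin on the work surface. World frame = base frame: x ahead of the robot, y to its left, z up, the work surface at z = 0. Lengths are in m, angles in rad, forces in N, time in s.
With the tool pointing down it reaches from about 0.425 to 0.875 m from the base axis. Payload 4.7 kg.
Tool frame: the origin (TCP) lies at the very end of the fingers, on their centre line; the grasp point (between the pads) lies 19 mm behind it; z points along the fingers, y is the line along which they close (so a half turn about z gives the same grasp; the last joint's range is limited). The gripper opens to 87 mm and grips with 3 to 60 N. Pads are 19 mm wide; open, the fingers measure 117 mm over their backs; the gripper's body (75 mm by 190 mm) begins 51 mm behind the grasp point.
Start: joints at [1.239, 0.321, -0.07, 1.45, 0.023, 1.371, -0.057], TCP at [0.22, -0.612, 0.186] pointing down, gripper open.
Joint ranges: [-2.86, 2.86], [-0.3, 2.09], [-1.38, 1.24], [0.06, 2.45], [-1.56, 4.7], [0.09, 2.05], [-2.69, 2.69]. Speed limits (rad/s): [2.57, 2.57, 3.14, 3.14, 3.14, 3.14, 3.14].

INTERFACE

Orientations are given as a unit quaternion [x, y, z, w].
In Python, from cell import robot gives the robot as it stands.
- The arm moves only by the tool jog_arm, never from a script. Its argument "motion" is a list of rows, each a list of 3 entries, a list of its own where there are three numbers: the finger opening in cm, from 0 to 8.7, then the shift along the tool's x, y, z in cm, then the turn, a rotation vector about the tool's x, y, z in rad. In form: [[jaw, [dx, dy, dz], [rx, ry, rz]], ...]. A call has exactly 10 rows; each row shifts and turns the commanded pose from where the row before left it, along the tool's axes as they then stand; what a row does not reach is not made up. A row lasts 1/10 s, in which the tool goes at most 50 mm and 8.59 degrees, less where a joint would pass 70% of its speed; a pose out of reach is approached as far as the arm can. A call is refused whole if a number of a shift passes 5 or a number of a turn 0.15, either way. A call with a gripper value outside its range is refused whole. The fingers move at their own pace and stop on an object; the grip force is fixed at half the most. Time passes only in rows, so rows that do not move let the fingers close, or fill a call up. It gives the time, the measured TCP pose, the force, the opening and the grip force at its end, in the units of the state.
- robot.sense(): the state, without advancing time (a new reading comes with each control period).
- robot.get_image(name): name is "scene" or "side" or "wrist"; returns (picture, depth): 400x640x3 uint8, red, green, blue; 400x640 float32, m along the optical axis (not along the pixel's ray), 0 where there is no reading.
- robot.camera_info(name): a dict with "K" (3x3 intrinsics, pixels), "position" and "orientation" of the camera in the world. Camera axes: x right, y down, z forward; pixel columns grow to the right and rows downward; lengths in m; the calibration is good to about 2 mm. A picture is of the moment at which its call begins: read the wrist's pose just before it. camera_info takes no time and is no camera call; for the wrist camera it gives the pose at the moment of the call.
- robot.finish_job(): hands the job in; it is judged then, once.
Trained networks look in the newest picture that a camera, given by its name, has taken for a name from the list of things; names that differ only in an ending like _2 or _b are one class to them, and where a whole thing is asked for, a point or a joint stands for the part that bears it (a point fixed in the world has none). Each returns a list of dicts, best first, with "score" (0 to 1); they miss things now and then, are a little off and sometimes report something else, mostly with a low value. They report only what shows in the picture. A call takes as long as a camera call. They do not tell look-alikes from the thing itself.
- robot.silhouettes(camera, thing): "pixels" (400x640 bool, what is visible of it) and "box" ([left, top, right, bottom] in pixels, round what is visible of it).
The state is a dict: "clock": time; "qpos": joint angles; "dq": joint speeds; "joint_efforts": joint torques, N m; "tool_pos": TCP position; "eef_rot": TCP orientation; "force": force on the tool from outside, world axes, zero at the start; "ft_torque": the same for the moment, N m; "opening": finger opening in m; "grasp_force": force on a finger pad.
Only numpy, scipy, OpenCV 4.12 (cv2) and the standard library are available. Lean on these libraries where they do the work, as an engineer would, in place of code of your own. Each camera call takes 0.05 s, during which the arm holds its last target. There are 200 camera calls.

## Working session

There is one attempt and no reset: what is moved stays moved. The work goes in short steps, Python scripts to look and compute and a tool call to move; the robot and the scene stay as the last step left them, time stands still between calls to the robot, and variables do not carry over. Pictures are saved under pics/ and viewed, at most 10 in all, crops included, and the job is handed in when it is done.

Besides the shell and the picture viewer there is one more tool, called after "Emit:" as a command line: name --argument value ..., lists and objects as JSON in quotes. jog_arm: Moves the arm, as the interface text tells. Its arguments: {"type":"object","properties":{"motion":{"type":"array"}},"required":["motion"]}

```bash
mkdir -p pics; ls
cat > h.py <<'E'
import numpy as np, cv2
from scipy.spatial.transform import Rotation as R
from cell import robot
def cloud(cam, d, mask=None):
    i=robot.camera_info(cam); K=np.array(i["K"]); 
    m=(d>0) if mask is None else (d>0)&mask
    v,u=np.nonzero(m); z=d[v,u]
    p=np.c_[(u-K[0,2])/K[0,0]*z,(v-K[1,2])/K[1,1]*z,z]
    o=np.array(i["orientation"]); 
    r=R.from_quat(o) if o.shape==(4,) else R.from_matrix(o)
    return r.apply(p)+np.array(i["position"]), v,u
E
python3 - <<'E'
from h import *
s=robot.sense(); print({k:np.round(v,3) for k,v in s.items()})
for c in ("scene","side"):
    im,d=robot.get_image(c); cv2.imwrite(f"pics/{c}.png",im[...,::-1]); np.savez(f"{c}.npz",im=im,d=d)
    print(c,robot.camera_info(c))
    for t in ("rack","stand","rack_tab","pin_mid","reagent","washbottle","beaker","jar"):
        for r in robot.silhouettes(c,t)[:4]:
            p,_,_=cloud(c,d,r["pixels"]); 
            if len(p): print(t,round(r["score"],2),np.round(r["box"]),r["pixels"].sum(),np.round(np.median(p,0),3),np.round(np.percentile(p,2,axis=0),3),np.round(np.percentile(p,98,axis=0),3))
E
```

```text
pics
{'clock': np.float64(0.0), 'qpos': array([ 1.239,  0.322, -0.07 ,  1.452,  0.023,  1.371, -0.057]), 'dq': array([ 0.   ,  0.   , -0.   ,  0.   ,  0.   ,  0.   ,  0.001]), 'joint_efforts': array([-0.0000e+00, -4.9129e+01, -4.0400e-01, -3.1253e+01, -6.4000e-02,
        4.4000e-02,  0.0000e+00]), 'tool_pos': array([ 0.22 , -0.611,  0.184]), 'eef_rot': array([ 0.985,  0.172, -0.   , -0.001]), 'force': array([-0.226,  0.595, -0.31 ]), 'ft_torque': array([-0.004, -0.014,  0.012]), 'grasp_force': np.float64(0.0), 'opening': np.float64(0.087)}
scene {'K': array([[464.19853636,   0.        , 322.44587662],
       [  0.        , 464.19853636, 201.2521783 ],
       [  0.        ,   0.        ,   1.        ]]), 'position': array([ 1.29141584, -0.98740008,  1.03295788]), 'orientation': array([ 0.85012355,  0.27443269, -0.13580356, -0.42840874])}
rack 0.9 [268. 233. 303. 296.] 1482 [ 0.649 -0.264  0.07 ] [ 0.57  -0.287 -0.001] [ 0.688 -0.184  0.197]
rack 0.86 [217. 195. 253. 254.] 1243 [ 0.401 -0.225  0.074] [ 0.364 -0.266  0.003] [ 0.428 -0.187  0.196]
rack 0.73 [253. 200. 280. 268.] 949 [ 0
[... 2076 characters left out ...]
. 353.] 4057 [0.516 0.247 0.013] [0.42  0.168 0.004] [0.593 0.335 0.18 ]
pin_mid 0.28 [345. 141. 366. 207.] 725 [ 0.513 -0.15   0.062] [ 0.489 -0.213  0.001] [ 0.541 -0.132  0.196]
reagent 0.58 [296. 353. 328. 400.] 1020 [0.482 0.459 0.089] [ 0.458  0.38  -0.002] [0.517 0.474 0.14 ]
washbottle 0.58 [251. 184. 274. 229.] 715 [0.759 0.01  0.078] [ 0.737 -0.022  0.001] [0.791 0.024 0.14 ]
beaker 0.81 [371. 125. 391. 152.] 426 [ 0.491 -0.393  0.058] [ 0.464 -0.443  0.011] [ 0.518 -0.378  0.085]
beaker 0.41 [346. 145. 366. 212.] 748 [ 0.512 -0.152  0.061] [ 0.487 -0.22  -0.001] [ 0.54  -0.132  0.196]
jar 0.79 [362. 221. 386. 259.] 678 [0.421 0.028 0.062] [ 0.393 -0.013  0.003] [0.451 0.041 0.087]
```

Run:
```python
from h import *
a=np.load("scene.npz")["im"][120:310,180:390]; b=np.load("side.npz")["im"][110:365,240:430]
a=cv2.resize(a,None,fx=2,fy=2.0); b=cv2.resize(b,None,fx=2,fy=2)
o=np.zeros((510,800,3),np.uint8); o[:380,:420]=a; o[:,420:800]=b
cv2.imwrite("pics/both.png",o[...,::-1])
for c in ("scene","side"):
    z=np.load(c+".npz"); im=z["im"]; p,v,u=cloud(c,z["d"]); rgb=im[v,u]
    hsv=cv2.cvtColor(rgb[None],cv2.COLOR_RGB2HSV)[0]
    # tabs: z 0.155-0.2, y<-0.1 
    m=(p[:,2]>.155)&(p[:,2]<.205)&(p[:,1]<-.1)&(p[:,1]>-.35)&(p[:,0]>.34)&(p[:,0]<.72)
    for x0,x1 in ((.35,.45),(.45,.58),(.58,.72)):
        k=m&(p[:,0]>x0)&(p[:,0]<x1); q=p[k]
        t=q[q[:,2]>.19]
        print(c,x0,len(q),len(t),"hsv",np.median(hsv[k],0),"top",np.round(t.mean(0),4),np.round(t.min(0),3),np.round(t.max(0),3))
        if len(t)>5: (rc,sz,an)=cv2.minAreaRect((t[:,:2]*1000).astype(np.float32)); print("   rect",np.round(rc,1),np.round(sz,1),round(an,1))
    k=(p[:,0]>.4)&(p[:,0]<.62)&(p[:,1]>.13)&(p[:,1]<.35)&(p[:,2]>.12)
    blue=k&(hsv[:,0]>95)&(hsv[:,0]<130)&(hsv[:,1]>100)
    print("stand blue",blue.sum(), np.round(np.c_[p[blue],u[blue],v[blue]][::3],3).tolist() if blue.sum()<150 else np.round(p[blue].mean(0),3))
    w=k&(p[:,2]>.172)&~blue; q=p[w]; print("col top",len(q),np.round(q.mean(0),3),cv2.minAreaRect((q[:,:2]*1000).astype(np.float32)))
    w=(p[:,0]>.35)&(p[:,0]<.65)&(p[:,1]>.1)&(p[:,1]<.36)&(p[:,2]>.019)&(p[:,2]<.03); print("rim",cv2.minAreaRect((p[w][:,:2]*1000).astype(np.float32)))
```

```text
scene 0.35 168 57 hsv [109. 171.  83.] top [ 0.3955 -0.2221  0.1955] [ 0.381 -0.242  0.19 ] [ 0.407 -0.199  0.2  ]
   rect [ 393.9 -221.3] [39.6 20.7] 72.9
scene 0.45 145 50 hsv [109. 166.  83.] top [ 0.5196 -0.1861  0.1964] [ 0.509 -0.203  0.191] [ 0.528 -0.167  0.201]
   rect [ 518.7 -184.4] [14.4 37.9] 9.3
scene 0.58 183 68 hsv [109. 167.  95.] top [ 0.6436 -0.2616  0.1962] [ 0.625 -0.269  0.19 ] [ 0.661 -0.253  0.201]
   rect [ 642.7 -261.4] [15.6 36.3] 84.7
stand blue 46 [[0.497, 0.248, 0.185, 342.0, 148.0], [0.494, 0.246, 0.181, 341.0, 149.0], [0.499, 0.259, 0.176, 344.0, 149.0], [0.494, 0.246, 0.177, 341.0, 150.0], [0.494, 0.247, 0.172, 341.0, 151.0], [0.495, 0.238, 0.168, 340.0, 153.0], [0.528, 0.233, 0.182, 347.0, 153.0], [0.498, 0.24, 0.164, 341.0, 154.0], [0.535, 0.223, 0.185, 347.0, 154.0], [0.539, 0.237, 0.18, 350.0, 154.0], [0.532, 0.228, 0.178, 347.0, 155.0], [0.542, 0.231, 0.18, 350.0, 155.0], [0.521, 0.232, 0.168, 345.0, 156.0], [0.541, 0.221, 0.18, 348.0, 156.0], [0.53, 0.224, 0.17, 346.0, 157.0], [0.535, 0.224, 0.168, 347.0, 158.0]]
col top 71 [0.556 0.222 0.178] (
[... 1901 characters left out ...]
17, 317.0, 274.0], [0.489, 0.248, 0.179, 334.0, 275.0], [0.493, 0.253, 0.181, 332.0, 276.0], [0.487, 0.245, 0.172, 335.0, 276.0], [0.493, 0.253, 0.178, 332.0, 277.0], [0.488, 0.243, 0.165, 335.0, 277.0], [0.494, 0.259, 0.182, 331.0, 278.0], [0.489, 0.248, 0.167, 334.0, 278.0], [0.496, 0.261, 0.18, 330.0, 279.0], [0.495, 0.262, 0.177, 330.0, 280.0], [0.496, 0.261, 0.172, 330.0, 281.0], [0.498, 0.263, 0.169, 329.0, 282.0], [0.492, 0.256, 0.162, 332.0, 282.0]]
col top 185 [0.551 0.231 0.178] ((531.392822265625, 235.38140869140625), (36.28697967529297, 91.03437042236328), 71.83895111083984)
rim ((501.1639404296875, 251.26309204101562), (133.64695739746094, 150.54908752441406), 66.80504608154297)
```

View pics/both.png

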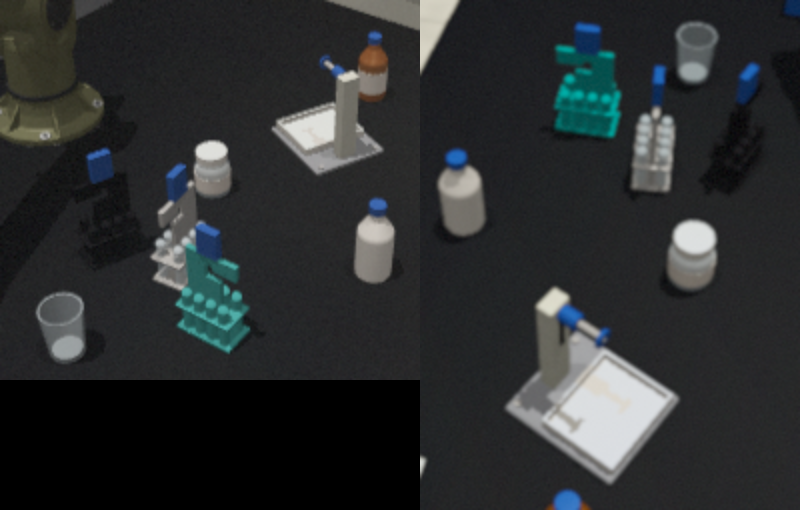

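The steel rack is the light one in the middle: in the scene half at ~(180,190), in the side half at ~(655,130). Its lip points towards world -y. The tab is near (0.517, -0.181), rack yaw ≈ +6°, and the stand's yaw ≈ -24°. I'll grip along the rack's y, so the tool turns about -167° around its z axis.

Emit:
jog_arm --motion '[[8.7,[3,-2.2,-1.2],[0,0,0]],[8.7,[3,-2.2,-1.2],[0,0,0]],[8.7,[3,-2.2,-1.2],[0,0,0]],[8.7,[3,-2.2,-1.2],[0,0,0]],[8.7,[3,-2.2,-1.2],[0,0,0]],[8.7,[3,-2.2,-1.2],[0,0,0]],[8.7,[3,-2.2,-1.2],[0,0,0]],[8.7,[3,-2.2,-1.2],[0,0,0]],[8.7,[3,-2.2,-1.2],[0,0,0]],[8.7,[3,-2.2,-1.2],[0,0,0]]]'

```text
clock: 1.9
tool_pos: [0.4286, -0.3015, 0.3063]
eef_rot: [0.985, 0.172, 0.0, 0.0]
force: [0.5, -0.1, -0.2]
opening: 0.0867
grasp_force: 0.0
```

Emit:
jog_arm --motion '[[8.7,[3.1,-2.1,0],[0,0,0]],[8.7,[3.1,-2.1,0],[0,0,0]],[8.7,[3.1,-2.1,0],[0,0,0]],[8.7,[3.1,-2.1,0],[0,0,0]],[8.7,[0,0,0],[0,0,-0.14]],[8.7,[0,0,0],[0,0,-0.14]],[8.7,[0,0,0],[0,0,-0.14]],[8.7,[0,0,0],[0,0,-0.14]],[8.7,[0,0,0],[0,0,-0.14]],[8.7,[0,0,0],[0,0,-0.14]]]'

```text
clock: 2.9
tool_pos: [0.5161, -0.1818, 0.3057]
eef_rot: [0.828, 0.561, -0.0, 0.0]
force: [-0.3, -0.0, 0.6]
opening: 0.0867
grasp_force: 0.0
```

Emit:
jog_arm --motion '[[8.7,[0,0,0],[0,0,-0.14]],[8.7,[0,0,0],[0,0,-0.14]],[8.7,[0,0,0],[0,0,-0.14]],[8.7,[0,0,0],[0,0,-0.14]],[8.7,[0,0,0],[0,0,-0.14]],[8.7,[0,0,0],[0,0,-0.14]],[8.7,[0,0,0],[0,0,-0.14]],[8.7,[0,0,0],[0,0,-0.14]],[8.7,[0,0,0],[0,0,-0.14]],[8.7,[0,0,0],[0,0,-0.14]]]'

```text
clock: 3.9
tool_pos: [0.5161, -0.1818, 0.3057]
eef_rot: [0.272, 0.962, -0.0, 0.0]
force: [-0.4, -0.3, 0.0]
opening: 0.087
grasp_force: 0.0
```

Run:
```python
from h import *
s=robot.sense(); print({k:np.round(v,3) for k,v in s.items()})
print(np.round(R.from_quat(s["eef_rot"]).as_matrix(),3))
im,d=robot.get_image("wrist"); cv2.imwrite("pics/w1.png",im[...,::-1])
i=robot.camera_info("wrist"); print(i["position"],np.round(R.from_quat(i["orientation"]).as_matrix(),2))
p,v,u=cloud("wrist",d)
k=(p[:,2]>.185)&(p[:,2]<.21)&(np.hypot(p[:,0]-.517,p[:,1]+.18)<.04)
print(k.sum()); q=p[k]; print(q.mean(0),q.min(0),q.max(0)); print(cv2.minAreaRect((q[:,:2]*1000).astype(np.float32)))
```

```text
{'clock': np.float64(3.9), 'qpos': array([ 0.823,  0.103, -0.578,  1.49 ,  0.056,  1.565,  1.267]), 'dq': array([ 0.067,  0.005, -0.075, -0.003,  0.01 ,  0.002,  1.382]), 'joint_efforts': array([-3.4800e-01, -3.3131e+01, -1.4970e+00, -3.1822e+01,  1.6000e-02,
        7.9000e-02, -1.4560e+00]), 'tool_pos': array([ 0.516, -0.182,  0.306]), 'eef_rot': array([ 0.272,  0.962, -0.   ,  0.   ]), 'force': array([-0.41 , -0.299,  0.025]), 'ft_torque': array([ 0.057, -0.169,  0.036]), 'grasp_force': np.float64(0.0), 'opening': np.float64(0.087)}
[[-0.853  0.523  0.   ]
 [ 0.523  0.853 -0.   ]
 [-0.    -0.    -1.   ]]
[ 0.45531819 -0.14354443  0.50471641] [[ 0.52  0.82  0.23]
 [ 0.86 -0.5  -0.14]
 [ 0.    0.27 -0.96]]
477
[ 0.51588952 -0.18179263  0.19691465] [ 0.50803242 -0.20041662  0.18504752] [ 0.52604872 -0.16411134  0.20067597]
((516.8701782226562, -182.4904327392578), (14.298532485961914, 36.030426025390625), 8.097867965698242)
```

View pics/w1.png

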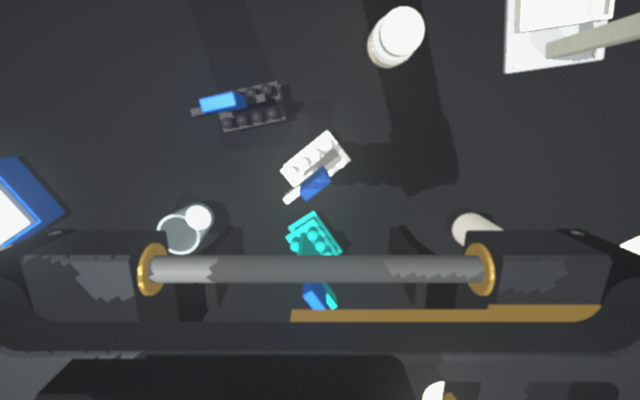

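The tab sits in the wrist picture at ~(316,184), with the lip strap at ~(290,195). The tab measures 14.3 × 36.0 mm at (0.5165, -0.182), top 0.198, yaw 8°, which matches the given sizes. Next I turn the remaining -0.69 rad, descend and grip.

Emit:
jog_arm --motion '[[8.7,[0,0,0],[0,0,-0.138]],[8.7,[0,0,0],[0,0,-0.138]],[8.7,[0,0,0],[0,0,-0.138]],[8.7,[0,0,0],[0,0,-0.138]],[8.7,[0,0,0],[0,0,-0.138]],[8.7,[0,0,1.5],[0,0,0]],[8.7,[0,0,2.5],[0,0,0]],[8.7,[0,0,2.5],[0,0,0]],[8.7,[0,0,2],[0,0,0]],[8.7,[0,0,1.5],[0,0,0]]]'

```text
clock: 4.95
tool_pos: [0.515, -0.1815, 0.203]
eef_rot: [-0.065, 0.998, 0.0, -0.001]
force: [-0.2, 0.2, -0.3]
opening: 0.0869
grasp_force: 0.0
```

Emit:
jog_arm --motion '[[8.7,[0,0,1.5],[0,0,0]],[8.7,[0,0,1.5],[0,0,0]],[8.7,[0,0,1],[0,0,0]],[8.7,[0,0,0.5],[0,0,0]],[8.7,[0,0,0],[0,0,0]],[5,[0,0,0],[0,0,0]],[4,[0,0,0],[0,0,0]],[3,[0,0,0],[0,0,0]],[2,[0,0,0],[0,0,0]],[2,[0,0,0],[0,0,0]]]'

```text
clock: 5.95
tool_pos: [0.5162, -0.1819, 0.1607]
eef_rot: [-0.067, 0.998, -0.0, 0.0]
force: [0.1, -0.4, 0.3]
opening: 0.0552
grasp_force: 0.0
```

Run:
```python
from h import *
s=robot.sense(); print({k:np.round(v,3) for k,v in s.items()})
# stand fit from saved clouds
for c in ("scene","side"):
    z=np.load(c+".npz"); p,v,u=cloud(c,z["d"]); rgb=z["im"][v,u]; hsv=cv2.cvtColor(rgb[None],cv2.COLOR_RGB2HSV)[0]
    k=(abs(p[:,0]-.51)<.13)&(abs(p[:,1]-.24)<.13)&(p[:,2]>.005)&(p[:,2]<.035)
    q=p[k]; h=np.array([cv2.minAreaRect((q[:,:2]*1000).astype(np.float32))],object)
    print(c,"base",h)
    blue=(hsv[:,0]>95)&(hsv[:,0]<130)&(hsv[:,1]>100)&(p[:,2]>.155)&(p[:,2]<.2)&(abs(p[:,1]-.24)<.05)
    hd=p[blue&(p[:,0]<.508)]; co=p[blue&(p[:,0]>.515)]
    print("head",len(hd),hd.mean(0),hd.min(0),hd.max(0),"collar",len(co),co.mean(0),co.min(0),co.max(0))
    sh=p[(p[:,2]>.15)&(p[:,2]<.2)&(p[:,0]>.498)&(p[:,0]<.53)&(abs(p[:,1]-.24)<.03)&~blue]
    print("shank",len(sh),sh.mean(0) if len(sh) else 0)
    col=p[(p[:,2]>.06)&(p[:,2]<.17)&(p[:,0]>.5)&(abs(p[:,1]-.23)<.05)&~blue]
    print("col",cv2.minAreaRect((col[:,:2]*1000).astype(np.float32)))
```

```text
{'clock': np.float64(5.95), 'qpos': array([ 0.851,  0.16 , -0.616,  1.725,  0.096,  1.286,  1.919]), 'dq': array([-0.   ,  0.002, -0.001,  0.003,  0.001,  0.001, -0.   ]), 'joint_efforts': array([-3.0000e-03, -3.4300e+01, -2.7690e+00, -3.0512e+01,  7.2000e-02,
        5.8000e-02, -0.0000e+00]), 'tool_pos': array([ 0.516, -0.182,  0.161]), 'eef_rot': array([-0.067,  0.998, -0.   ,  0.   ]), 'force': array([ 0.065, -0.448,  0.261]), 'ft_torque': array([ 0.154, -0.114, -0.011]), 'grasp_force': np.float64(0.0), 'opening': np.float64(0.055)}
scene base [[(504.07159423828125, 239.79800415039062)
  (248.92774963378906, 235.03506469726562) 6.368898868560791]]
head 20 [0.49616594 0.24880672 0.17334121] [0.49037822 0.23785585 0.15916787] [0.50169601 0.26304125 0.18499812] collar 25 [0.53581499 0.22833982 0.17797327] [0.52106685 0.21799776 0.16753042] [0.55070079 0.24419013 0.18500475]
shank 17 [0.50771754 0.24526937 0.17195427]
col ((543.3328247070312, 219.08091735839844), (40.48602294921875, 75.89566802978516), 82.02989196777344)
side base [[(499.2110595703125, 229.4837646484375)
  (245.66249084472656, 250.71612548828125) 80.2044448852539]]
head 36 [0.49423329 0.25570438 0.17535294] [0.48749292 0.24297984 0.16118923] [0.50131437 0.26498296 0.18767624] collar 98 [0.53903443 0.2382536  0.17703304] [0.5222148  0.21502763 0.16531542] [0.55279819 0.24951556 0.18524769]
shank 63 [0.51576792 0.24674016 0.17218736]
col ((540.353271484375, 232.847900390625), (33.4578857421875, 78.39820861816406), 81.32608795166016)
```

Emit:
jog_arm --motion '[[2,[0,0,0],[0,0,0]],[2,[0,0,0],[0,0,0]],[2,[0,0,0],[0,0,0]],[2,[0,0,0],[0,0,0]],[2,[0,0,0],[0,0,0]],[2,[0,0,0],[0,0,0]],[2,[0,0,0],[0,0,0]],[2,[0,0,0],[0,0,0]],[2,[0,0,-0.2],[0,0,0]],[2,[0,0,-0.5],[0,0,0]]]'

```text
clock: 6.95
tool_pos: [0.5153, -0.1816, 0.1668]
eef_rot: [-0.067, 0.998, 0.0, -0.001]
force: [-0.1, -1.0, -0.9]
opening: 0.0201
grasp_force: 0.0
```

Run:
```python
from h import *
s=robot.sense(); print({k:np.round(v,3) for k,v in s.items()})
im,d=robot.get_image("side"); im2,d2=robot.get_image("scene"); imw,dw=robot.get_image("wrist")
o=np.zeros((560,800,3),np.uint8)
o[:300,:400]=cv2.resize(im[110:220,280:427],(400,300)); o[:300,400:]=cv2.resize(im2[185:305,200:360],(400,300))
o[300:550,:400]=cv2.resize(imw,(400,250)); cv2.imwrite("pics/chk.png",o[...,::-1])
```

```text
{'clock': np.float64(6.95), 'qpos': array([ 0.852,  0.156, -0.616,  1.717,  0.093,  1.3  ,  1.922]), 'dq': array([ 0.01 , -0.037, -0.002, -0.076, -0.025,  0.102,  0.019]), 'joint_efforts': array([-1.5700e-01, -3.4179e+01, -2.8190e+00, -3.0595e+01,  8.5000e-02,
       -9.6000e-02, -2.7000e-02]), 'tool_pos': array([ 0.515, -0.182,  0.167]), 'eef_rot': array([-0.067,  0.998,  0.   , -0.001]), 'force': array([-0.106, -0.959, -0.943]), 'ft_torque': array([ 0.128, -0.126, -0.004]), 'grasp_force': np.float64(0.0), 'opening': np.float64(0.02)}
```

View pics/chk.png

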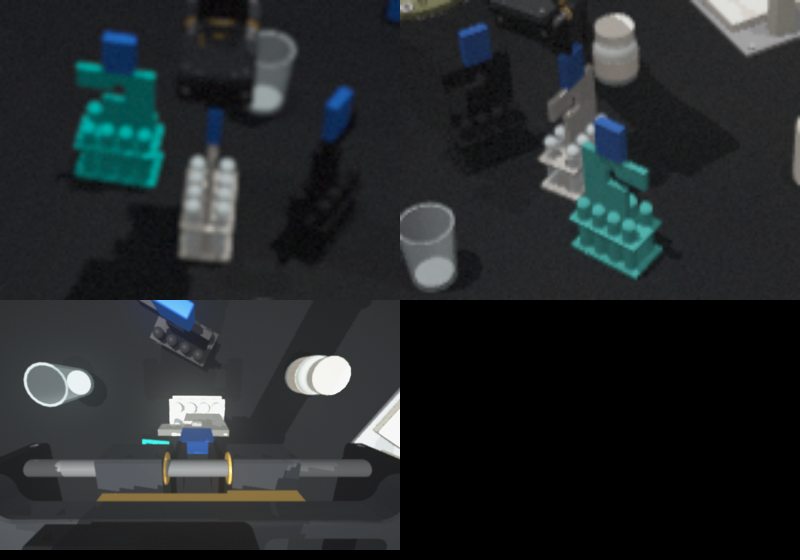

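Run:
```python
from h import *
im,d=robot.get_image("wrist"); cv2.imwrite("pics/w3.png",im[200:,150:500][...,::-1].repeat(2,0).repeat(2,1))
p,v,u=cloud("wrist",d); rgb=im[v,u]; hsv=cv2.cvtColor(rgb[None],cv2.COLOR_RGB2HSV)[0]
k=(hsv[:,0]>95)&(hsv[:,0]<130)&(hsv[:,1]>100)&(np.hypot(p[:,0]-.517,p[:,1]+.18)<.06)
q=p[k]; print(k.sum(),q.mean(0),q.min(0),q.max(0),u[k].min(),u[k].max(),v[k].min(),v[k].max()); t=q[q[:,2]>.19]; print(len(t),cv2.minAreaRect((t[:,:2]*1000).astype(np.float32)))
for r in range(210,330,10):
    c=320; z=(v==r)&(u==c); print(r,np.round(p[z],3),rgb[z])
s=robot.sense(); print(s["tool_pos"],robot.camera_info("wrist")["position"])
```

```text
1731 [ 0.51221349 -0.18235422  0.18655596] [ 0.50464074 -0.20049863  0.154349  ] [ 0.52362469 -0.16551032  0.2121018 ] 287 341 206 246
943 ((514.9796752929688, -182.54934692382812), (17.059650421142578, 34.09372329711914), 6.815680503845215)
210 [[ 0.509 -0.179  0.166]] [[ 66  90 137]]
220 [[ 0.51  -0.179  0.186]] [[ 63  88 135]]
230 [[ 0.512 -0.179  0.197]] [[ 66 105 177]]
240 [[ 0.518 -0.178  0.198]] [[ 62 103 175]]
250 [[ 0.618 -0.162  0.001]] [[66 68 69]]
260 [[ 0.484 -0.184  0.291]] [[129 131 132]]
270 [[ 0.487 -0.184  0.292]] [[168 171 170]]
280 [[ 0.49  -0.184  0.293]] [[148 151 150]]
290 [[ 0.68  -0.153 -0.001]] [[63 63 64]]
300 [[ 0.695 -0.151  0.001]] [[62 63 63]]
310 [[ 0.494 -0.183  0.3  ]] [[131 110  65]]
320 [[ 0.493 -0.183  0.304]] [[134 111  63]]
[ 0.51603419 -0.1818411   0.16743632] [ 0.44547162 -0.1907716   0.36651373]
```

View pics/w3.png

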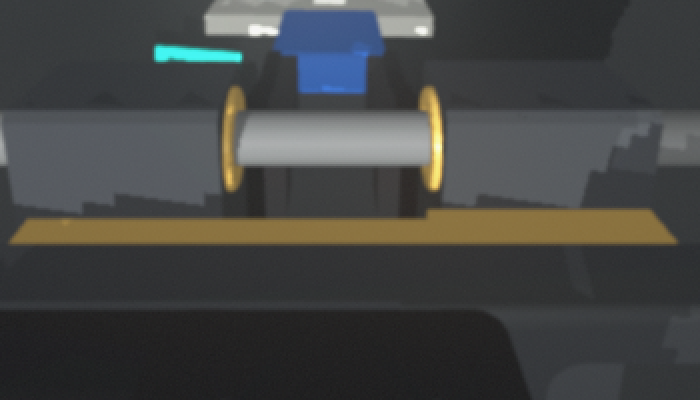

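Run:
```python
from h import *
T=R.from_quat(robot.sense()["eef_rot"]); t0=robot.sense()["tool_pos"]
for c in ("wrist","side","scene"):
    im,d=robot.get_image(c); p,v,u=cloud(c,d); q=T.inv().apply(p-t0)*1000
    k=(abs(q[:,1])<80)&(abs(q[:,0])<40)&(q[:,2]<20)&(q[:,2]>-75)
    q=q[k]; col=im[v,u][k]; blue=col[:,2].astype(int)-col[:,0]>30
    print(c,"tool-frame non-blue / blue by z slab")
    for z in range(-75,20,10):
        a=(q[:,2]>=z)&(q[:,2]<z+10)
        for n,b in(("n",~blue),("B",blue)):
            m=a&b
            if m.sum()>3: print(z,n,m.sum(),"x",np.percentile(q[m,0],[5,95]).round(),"y",np.percentile(q[m,1],[2,25,50,75,98]).round())
```

```text
wrist tool-frame non-blue / blue by z slab
-75 n 346 x [ 8. 10.] y [-20. -16. -10.  16.  21.]
-65 n 362 x [ 5. 10.] y [-18. -14.  10.  15.  19.]
-55 n 281 x [ 1. 10.] y [-18. -13.  -9.  14.  19.]
-45 n 163 x [-1. 10.] y [-18. -14.  10.  15.  19.]
-45 B 41 x [ 1. 10.] y [-16. -10.  10.  11.  15.]
-35 B 862 x [-6.  6.] y [-13.  -5.   0.   6.  13.]
-25 B 286 x [6. 7.] y [-17.  -9.  -1.   8.  16.]
-15 n 4 x [4. 6.] y [-18. -18. -18.  -9.  15.]
-15 B 239 x [6. 7.] y [-17.  -9.  -1.   8.  16.]
-5 n 5 x [4. 6.] y [-18. -18. -18. -18.  14.]
-5 B 210 x [6. 7.] y [-17.  -9.   0.   8.  16.]
5 B 186 x [6. 7.] y [-17.  -9.  -1.   8.  16.]
15 n 679 x [-4.  3.] y [-47. -36. -24.  26.  38.]
15 B 13 x [6. 6.] y [-4.  3.  7. 11. 14.]
side tool-frame non-blue / blue by z slab
-45 n 11 x [-11.   8.] y [19. 21. 21. 22. 23.]
-45 B 4 x [-6.  5.] y [18. 18. 19. 20. 20.]
-35 B 15 x [-6.  5.] y [11. 15. 18. 19. 23.]
-25 B 12 x [-5.  6.] y [16. 17. 17. 19. 23.]
-15 B 11 x [-5.  7.] y [18. 18. 18. 20. 21.]
-5 B 13 x [-6.  4.] y [17. 17. 19. 19. 22.]
5 B 13 x [-7.  5.] y [14. 16. 18. 21. 22.]
15 n 14 x [-3.  4.] y [19. 21. 28. 33. 42.]
scene tool-frame non-blue / blue by z slab
-75 n 22 x [-14.   1.] y [-24. -22. -19.  13.  19.]
-65 n 36 x [-13.   2.] y [-21. -19.   6.  11.  19.]
-55 n 41 x [-13.   7.] y [-22. -19. -15.  11.  17.]
-45 n 25 x [-13.   6.] y [-20. -17. -12.  12.  19.]
-45 B 4 x [-13.  -3.] y [-20. -20. -18. -10.  10.]
-35 B 32 x [-9.  3.] y [-22. -18.  -3.   7.  16.]
-25 B 26 x [-10.   4.] y [-21. -17.  -8.   2.  14.]
-15 B 27 x [-10.   3.] y [-21. -18. -13.  -5.  11.]
-5 B 23 x [-9.  2.] y [-22. -18. -13.   3.  14.]
5 n 7 x [-9. -4.] y [-20. -12.   1.   9.  29.]
5 B 24 x [-9.  3.] y [-21. -18.  -9.   4.  13.]
15 n 29 x [-6.  3.] y [-49. -38. -29. -17.  35.]
```

The measurements show the fingers ending just above the tab, tool z about -35 mm, and the rack unmoved. I'll open them and measure where their tips really are.

Emit:
jog_arm --motion '[[6,[0,0,0],[0,0,0]],[6,[0,0,0],[0,0,0]],[6,[0,0,0],[0,0,0]],[6,[0,0,0],[0,0,0]],[6,[0,0,0],[0,0,0]],[6,[0,0,0],[0,0,0]],[6,[0,0,0],[0,0,0]],[6,[0,0,0],[0,0,0]],[6,[0,0,0],[0,0,0]],[6,[0,0,0],[0,0,0]]]'

```text
clock: 8.3
tool_pos: [0.5161, -0.1818, 0.1675]
eef_rot: [-0.067, 0.998, -0.0, -0.0]
force: [0.4, 0.4, 0.4]
opening: 0.0594
grasp_force: 0.0
```

Run:
```python
from h import *
s=robot.sense(); T=R.from_quat(s["eef_rot"]); t0=s["tool_pos"]; print(t0,s["opening"],s["force"])
O=np.zeros((560,800,3),np.uint8)
for j,c in enumerate(("wrist","side","scene")):
    im,d=robot.get_image(c); p,v,u=cloud(c,d); q=T.inv().apply(p-t0)*1000
    if c=="wrist": O[:400,:640]=im
    k=(abs(q[:,1])<80)&(abs(q[:,1])>22)&(abs(q[:,0])<16)&(q[:,2]<25)&(q[:,2]>-85)
    q=q[k]
    for z in range(-85,25,8):
        m=(q[:,2]>=z)&(q[:,2]<z+8)
        if m.sum()>1: print(c,z,m.sum(),"x",np.percentile(q[m,0],[5,95]).round(),"y",np.percentile(q[m,1],[2,25,50,75,98]).round())
cv2.imwrite("pics/w4.png",O[:400,:640,::-1])
```

```text
[ 0.51613996 -0.18182721  0.16753186] 0.059436198817469144 [0.41096051 0.40917914 0.43325276]
wrist -85 171 x [-10.  -1.] y [-30. -29. -29.  30.  32.]
wrist -77 305 x [-10.  10.] y [-41. -35. -29.  36.  42.]
wrist -69 358 x [ 5. 10.] y [-39. -34. -29.  35.  40.]
wrist -61 325 x [ 2. 10.] y [-38. -32.  30.  33.  39.]
wrist -53 302 x [-2. 10.] y [-38. -32.   0.  33.  39.]
wrist -45 284 x [-5. 10.] y [-38. -31.  30.  32.  38.]
wrist -37 8 x [3. 9.] y [-36. -35. -30.  32.  37.]
wrist 11 563 x [-4.  3.] y [-48. -38. -26.  29.  38.]
wrist 19 124 x [1. 4.] y [-47. -38. -27.  28.  38.]
side -85 21 x [-12.   8.] y [-36. -34. -30. -28. -25.]
side -77 5 x [-12.   8.] y [-34. -32. -30. -29. -28.]
side -69 5 x [-11.   7.] y [42. 42. 43. 43. 44.]
side -61 14 x [-9.  8.] y [39. 41. 41. 42. 44.]
side -53 20 x [-11.   8.] y [36. 40. 41. 42. 45.]
side -45 14 x [-10.   9.] y [37. 39. 40. 41. 44.]
side -37 3 x [-7.  6.] y [37. 37. 37. 38. 39.]
side -13 2 x [1. 1.] y [22. 23. 23. 24. 25.]
side -5 2 x [-4.  4.] y [22. 23. 23. 23. 23.]
side 11 10 x [-2.  5.] y [24. 29. 34. 38. 43.]
side 19 5 x [-2.  3.] y [28. 31. 38. 41. 42.]
scene -85 17 x [-14.  -6.] y [-42. -35.  31.  36.  44.]
scene -77 24 x [-13.   3.] y [-44.  14.  30.  31.  37.]
scene -69 23 x [-13.   1.] y [-42. -35.  27.  30.  36.]
scene -61 32 x [-13.   7.] y [-43. -39. -36.  31.  36.]
scene -53 32 x [-13.   8.] y [-42. -39. -32.  30.  35.]
scene -45 29 x [-12.   7.] y [-41. -38.  26.  31.  37.]
scene -37 2 x [-12.  -4.] y [-35. -20.  -3.  14.  29.]
scene -29 2 x [-9. -6.] y [-23. -23. -23. -22. -22.]
scene -13 2 x [-1. -1.] y [-24. -24. -23. -23. -22.]
scene 11 17 x [-6.  2.] y [-48. -39. -31.  25.  36.]
scene 19 24 x [-6.  4.] y [-50. -46. -34. -10.  39.]
```

View pics/w4.png

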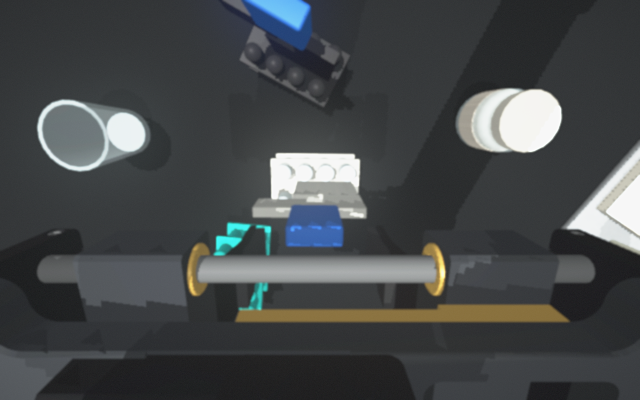

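All three cameras put the fingertips about 37 mm above the reported TCP, at tool z ≈ -37; the picture shows the tab at ~(315,225) below the open jaws. So I treat the reported TCP as 37 mm too low and descend another 4.4 cm, watching the force.

Emit:
jog_arm --motion '[[6,[0,0,0.8],[0,0,0]],[6,[0,0,0.8],[0,0,0]],[6,[0,0,0.7],[0,0,0]],[6,[0,0,0.6],[0,0,0]],[6,[0,0,0.5],[0,0,0]],[6,[0,0,0.5],[0,0,0]],[6,[0,0,0.3],[0,0,0]],[6,[0,0,0.2],[0,0,0]],[5,[0,0,0],[0,0,0]],[4,[0,0,0],[0,0,0]]]'

```text
clock: 9.45
tool_pos: [0.5163, -0.1819, 0.1237]
eef_rot: [-0.067, 0.998, -0.0, 0.0]
force: [-0.7, -0.1, -0.4]
opening: 0.0509
grasp_force: 0.0
```

Emit:
jog_arm --motion '[[2,[0,0,0],[0,0,0]],[2,[0,0,0],[0,0,0]],[2,[0,0,0],[0,0,0]],[2,[0,0,0],[0,0,0]],[2,[0,0,0],[0,0,0]],[2,[0,0,0],[0,0,0]],[2,[0,0,0],[0,0,0]],[2,[0,0,0],[0,0,0]],[2,[0,0,0],[0,0,0]],[2,[0,0,0],[0,0,0]]]'

```text
clock: 10.45
tool_pos: [0.5164, -0.1821, 0.1238]
eef_rot: [-0.067, 0.998, -0.0, 0.0]
force: [0.8, -1.9, 0.9]
opening: 0.0358
grasp_force: 30.0
```

Gripped at 35.8 mm with 30 N. Lifting.

Emit:
jog_arm --motion '[[2,[0,0,-0.5],[0,0,0]],[2,[0,0,-1.2],[0,0,0]],[2,[0,0,-2],[0,0,0]],[2,[0,0,-3],[0,0,0]],[2,[0,0,-3.5],[0,0,0]],[2,[0,0,-3.5],[0,0,0]],[2,[0,0,-3.3],[0,0,0]],[2,[0,0,-2.5],[0,0,0]],[2,[0,0,-1.7],[0,0,0]],[2,[0,0,-0.8],[0,0,0]]]'

```text
clock: 11.45
tool_pos: [0.5165, -0.1814, 0.3456]
eef_rot: [-0.067, 0.998, -0.0, 0.001]
force: [0.3, -0.7, -3.8]
opening: 0.036
grasp_force: 30.0
```

Emit:
jog_arm --motion '[[2,[-0.2,1,0],[0,0,0.05]],[2,[-0.3,2,0],[0,0,0.05]],[2,[-0.4,3,0],[0,0,0.05]],[2,[-0.5,3.5,0],[0,0,0.05]],[2,[-0.5,3.8,0],[0,0,0.05]],[2,[-0.5,3.8,0],[0,0,0.05]],[2,[-0.5,3.8,0],[0,0,0.05]],[2,[-0.5,3.8,0],[0,0,0.05]],[2,[-0.5,3.8,0],[0,0,0.05]],[2,[-0.5,3.8,0],[0,0,0.05]]]'

```text
clock: 12.45
tool_pos: [0.5987, 0.1323, 0.3429]
eef_rot: [0.183, 0.983, -0.001, -0.001]
force: [1.0, -0.9, -3.9]
opening: 0.0359
grasp_force: 30.0
```

Run:
```python
from h import *
s=robot.sense(); print({k:np.round(v,3) for k,v in s.items()})
T=R.from_quat(s["eef_rot"]).as_matrix(); print(T.round(3))
print((T.T@(np.array([.550,.326,.344])-s["tool_pos"])*100).round(2), "yaw of tool y",np.degrees(np.arctan2(T[1,1],T[0,1])))
```

```text
{'clock': np.float64(12.45), 'qpos': array([ 0.349,  0.308, -0.813,  1.244,  0.223,  1.681,  0.788]), 'dq': array([-0.855,  0.616, -0.039, -0.612,  0.459,  0.156, -1.228]), 'joint_efforts': array([  2.996, -45.957,  -7.662, -29.9  ,  -0.769,   0.047,   1.253]), 'tool_pos': array([0.599, 0.132, 0.343]), 'eef_rot': array([ 0.183,  0.983, -0.001, -0.001]), 'force': array([ 1.025, -0.915, -3.912]), 'ft_torque': array([-0.035, -0.181, -0.002]), 'grasp_force': np.float64(29.952), 'opening': np.float64(0.036)}
[[-0.933  0.359 -0.002]
 [ 0.359  0.933 -0.001]
 [ 0.001 -0.001 -1.   ]]
[11.51 16.32 -0.12] yaw of tool y 68.93091457507754
```

Emit:
jog_arm --motion '[[2,[1.2,2.3,0],[0,0,0.02]],[2,[1.4,2.2,0],[0,0,0.02]],[2,[1.5,2.1,0],[0,0,0.02]],[2,[1.6,2,0],[0,0,0]],[2,[1.5,2,0],[0,0,0]],[2,[1.4,1.8,0],[0,0,0]],[2,[1.2,1.5,0],[0,0,0]],[2,[0.8,1,0],[0,0,0]],[2,[0.5,0.6,0],[0,0,0]],[2,[0,0,0],[0,0,0]]]'

```text
clock: 13.45
tool_pos: [0.5582, 0.3183, 0.3431]
eef_rot: [0.21, 0.978, -0.0, -0.001]
force: [-0.3, -0.7, -3.2]
opening: 0.0359
grasp_force: 30.0
```

Run:
```python
from h import *
s=robot.sense(); T=R.from_quat(s["eef_rot"]).as_matrix(); print(s["tool_pos"],s["force"],"yaw y",np.degrees(np.arctan2(T[1,1],T[0,1])))
im,d=robot.get_image("wrist"); cv2.imwrite("pics/w5.png",im[...,::-1])
p,v,u=cloud("wrist",d); rgb=im[v,u]; hsv=cv2.cvtColor(rgb[None],cv2.COLOR_RGB2HSV)[0]
np.savez("w5.npz",p=p,rgb=rgb,u=u,v=v)
near=(np.hypot(p[:,0]-.5135,p[:,1]-.244)<.07)
blue=near&(hsv[:,0]>95)&(hsv[:,0]<130)&(hsv[:,1]>90)&(p[:,2]>.14)&(p[:,2]<.205)
ax=np.array([np.cos(np.radians(-24.5)),np.sin(np.radians(-24.5))]); ay=np.array([-ax[1],ax[0]])
def st(q): e=(q[:,:2]-[.5135,.244])*1000; return np.c_[e@ax,e@ay,q[:,2]*1000]
q=st(p[blue])
for x0 in range(-35,50,5):
    m=(q[:,0]>=x0)&(q[:,0]<x0+5)
    if m.sum()>2: print(x0,m.sum(),q[m].min(0).round(1),q[m].max(0).round(1),q[m].mean(0).round(1),u[blue][m].mean().round(),v[blue][m].mean().round())
g=near&~blue&(p[:,2]>.155)&(p[:,2]<.2); q=st(p[g])
for x0 in range(-35,90,6):
    m=(q[:,0]>=x0)&(q[:,0]<x0+6)
    if m.sum()>2: print("grey",x0,m.sum(),q[m].min(0).round(1),q[m].max(0).round(1),q[m].mean(0).round(1))
```

```text
[0.558205   0.31834511 0.3430889 ] [-0.30833534 -0.66690866 -3.24030693] yaw y 65.70159709939067
-25 17 [-21.1  -6.9 174.4] [-20.1  11.2 183.4] [-20.8   2.7 180.7] 247.0 150.0
-20 37 [-20.   -8.8 175.6] [-17.3  11.4 184. ] [-18.9   1.4 181.6] 246.0 152.0
15 65 [ 15.4  -7.8 172.5] [ 19.8  10.6 183. ] [ 17.4   1.9 178.8] 248.0 180.0
20 62 [ 20.1  -8.5 173.3] [ 24.9  10.5 182.4] [ 22.5   1.8 179.4] 249.0 184.0
25 68 [ 25.1  -8.8 171.3] [ 30.   10.8 182.2] [ 27.5   2.1 179.1] 249.0 188.0
30 63 [ 30.2  -9.6 170.9] [ 34.9  10.8 182.9] [ 32.5   1.8 179.3] 249.0 192.0
35 63 [ 35.  -10.1 172.9] [ 40.   10.7 182.9] [ 37.5   1.6 179.3] 249.0 196.0
40 23 [ 40.2 -13.5 162.1] [ 43.9  10.5 182.3] [ 41.2   0.7 178. ] 249.0 198.0
grey -23 56 [-22.4 -12.4 160.9] [-17.   12.2 183.9] [-20.1   0.2 174.4]
grey -17 35 [-16.9 -10.8 171.2] [-11.1  10.2 178.7] [-13.6   0.5 174.8]
grey -11 38 [-10.2  -4.9 170. ] [ -5.    4.7 177.2] [ -7.8   0.3 174.2]
grey -5 36 [ -5.   -4.  169.3] [  1.    4.7 176.2] [ -2.1   0.8 174.1]
grey 1 39 [  1.   -4.7 171.2] [  6.7   4.5 176.6] [  3.8   0.5 174.4]
grey 7 39 [  7.2  -4.7 169.1] [ 12.9   4.9 176.7] [ 10.1   0.7 174.3]
grey 13 36 [ 13.8 -10.  164.9] [ 18.9  11.  178.2] [ 15.6   0.2 172.4]
grey 19 7 [ 20.2 -10.7 170.2] [ 23.9  11.  176.1] [ 21.9   1.8 172.5]
grey 37 5 [ 37.8  11.  169.1] [ 42.9  15.4 180.1] [ 40.2  12.  172.5]
grey 43 188 [ 43.1 -17.5 156.3] [ 49.   18.4 183.1] [ 45.4   2.9 176.3]
grey 49 146 [ 49.  -17.6 159.9] [ 55.   18.4 183.4] [ 51.9   2.6 180.3]
grey 55 127 [ 55.  -16.7 155.2] [ 60.9  18.5 183.3] [ 58.    3.1 179.4]
grey 61 72 [ 61.  -17.2 156.4] [ 66.4  18.6 183. ] [ 62.9  -1.8 179.1]
```

View pics/w5.png

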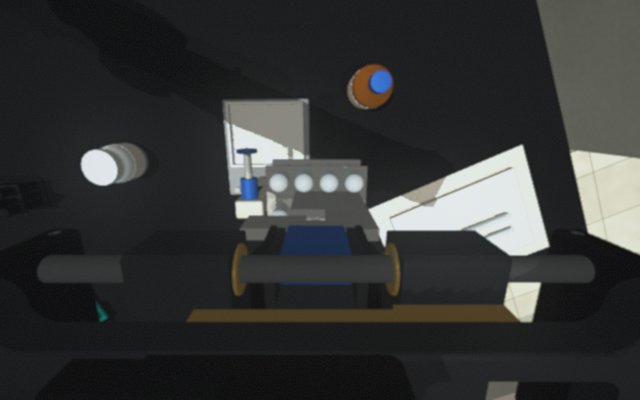

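The stand shows clearly: head ~(247,151), bare shank ~(247,165), collar ~(249,188), column top ~(249,209). It fits the assumed frame to ~1 mm, with the pin's axis at roughly z 0.171. The rack is at stand (x +10, y +86), so I shift it -12 mm in x, descend, then slide in.

Emit:
jog_arm --motion '[[2,[0.3,0,0.3],[0,0,0]],[2,[0.4,0,0.8],[0,0,0]],[2,[0.4,0,1.5],[0,0,0]],[2,[0.1,0,2],[0,0,0]],[2,[0,0,2.4],[0,0,0]],[2,[0,0,2.4],[0,0,0]],[2,[0,0,2.2],[0,0,0]],[2,[0,0,1.8],[0,0,0]],[2,[0,0,1.2],[0,0,0]],[2,[0,0,0.5],[0,0,0]]]'

```text
clock: 14.5
tool_pos: [0.5474, 0.3214, 0.1909]
eef_rot: [0.212, 0.977, -0.001, -0.001]
force: [0.4, -0.6, -3.4]
opening: 0.0357
grasp_force: 30.0
```

Emit:
jog_arm --motion '[[2,[0,-0.3,0],[0,0,0]],[2,[0,-0.7,0],[0,0,0]],[2,[0,-0.9,0],[0,0,0]],[2,[0,-0.9,0],[0,0,0]],[2,[0,-0.8,0],[0,0,0]],[2,[0,-0.7,0],[0,0,0]],[2,[0,-0.5,0],[0,0,0]],[2,[0,-0.3,0],[0,0,0]],[2,[0,0,0],[0,0,0]],[2,[0,0,0],[0,0,0]]]'

```text
clock: 15.5
tool_pos: [0.5269, 0.2763, 0.1925]
eef_rot: [0.211, 0.977, 0.0, 0.0]
force: [-0.7, -0.0, -5.1]
opening: 0.0357
grasp_force: 30.0
```

```bash
cat >> h.py <<'E'
AX=np.array([np.cos(np.radians(-24.5)),np.sin(np.radians(-24.5))]); AY=np.array([-AX[1],AX[0]]); O=np.array([.5135,.244])
def st(q): q=np.atleast_2d(q); e=(q[:,:2]-O)*1000; return np.c_[e@AX,e@AY,q[:,2]*1000]
E
python3 - <<'E'
from h import *
s=robot.sense(); print("tcp stand",st(s["tool_pos"]).round(1),s["force"].round(2),s["ft_torque"].round(3))
o=np.zeros((600,800,3),np.uint8)
im,d=robot.get_image("scene"); o[:300,:400]=cv2.resize(im[125:230,290:430],(400,300))
im,d=robot.get_image("side"); o[:300,400:]=cv2.resize(im[230:350,240:400],(400,300))
im,d=robot.get_image("wrist"); o[300:,:480]=cv2.resize(im[80:300,160:500],(480,300)); cv2.imwrite("pics/in.png",o[...,::-1])
p,v,u=cloud("wrist",d); q=st(p)
k=(abs(q[:,0])<30)&(q[:,1]>-30)&(q[:,1]<90)&(q[:,2]>205)&(q[:,2]<225)
k2=k&(q[:,2]<222); print("plate top",k.sum(),cv2.minAreaRect(q[k][:,:2].astype(np.float32)),q[k].min(0).round(1),q[k].max(0).round(1))
for y in range(-20,90,8):
    m=k&(q[:,1]>=y)&(q[:,1]<y+8)
    if m.sum()>3: print(y,q[m].min(0).round(1),q[m].max(0).round(1))
E
```

```text
tcp stand [[ -1.2  35.  192.5]] [-0.74 -0.04 -5.07] [ 0.081 -0.184 -0.01 ]
plate top 1298 ((-2.9101951122283936, 32.23442459106445), (88.06291198730469, 11.221962928771973), 89.64273834228516) [ -8.5 -11.8 205. ] [  3.   76.3 225. ]
-12 [ -5.8 -11.8 205.2] [  2.5  -4.  219.8]
-4 [ -5.8  -4.  205.1] [  2.5   4.  220.2]
4 [ -5.8   4.1 205.4] [-1.000e-01  1.180e+01  2.197e+02]
12 [ -8.1  12.  205.2] [ -4.4  19.9 224.5]
20 [ -8.5  20.  205.1] [ -4.8  27.9 224.9]
28 [ -8.5  28.  205.2] [ -4.7  35.9 225. ]
36 [ -8.4  36.5 205.1] [ -4.6  44.  224.9]
44 [ -8.4  44.4 205.1] [ -4.5  52.  224.9]
52 [ -8.   52.1 205. ] [ -3.8  59.9 224.4]
60 [ -5.7  60.  205. ] [ -1.5  68.  219.7]
68 [ -5.7  68.  205.1] [  3.   76.  220.3]
76 [ -4.9  76.1 206.2] [ -3.7  76.3 219.5]
```

View pics/in.png

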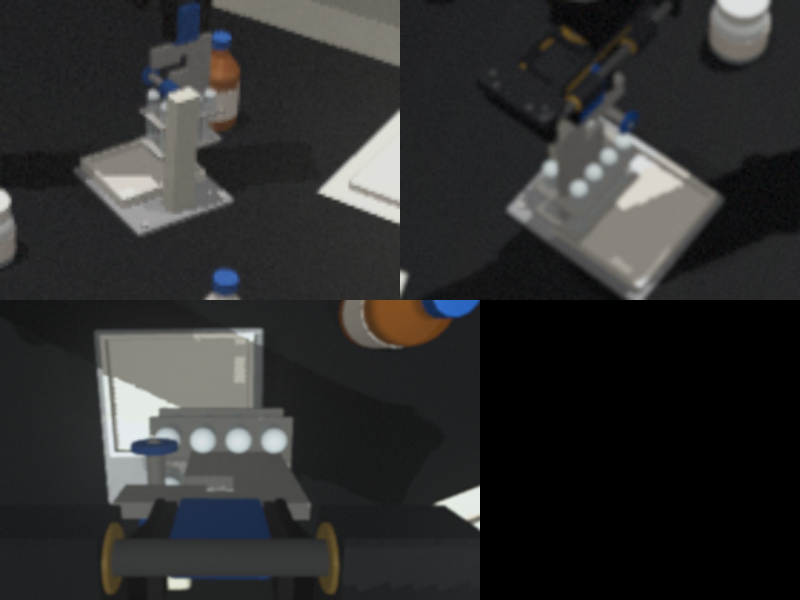

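The plate hangs between head and collar (in the lower picture the head is at ~(153,447), the lip above the shank), centred at stand x ≈ -1.6. The lip end is at y ≈ -12. Next I feel downwards.

Emit:
jog_arm --motion '[[2,[0,-0.1,0.2],[0,0,0]],[2,[0,0,0.3],[0,0,0]],[2,[0,0,0.3],[0,0,0]],[2,[0,0,0.2],[0,0,0]],[2,[0,0,0.05],[0,0,0]],[2,[0,0,0.05],[0,0,0]],[2,[0,0,0],[0,0,0]],[2,[0,0,0],[0,0,0]],[2,[0,0,0],[0,0,0]],[2,[0,0,0],[0,0,0]]]'

```text
clock: 16.65
tool_pos: [0.5266, 0.2752, 0.1816]
eef_rot: [0.211, 0.977, -0.0, 0.0]
force: [0.3, -0.6, -3.8]
opening: 0.0359
grasp_force: 30.0
```

Emit:
jog_arm --motion '[[2,[0,0,0.05],[0,0,0]],[2,[0,0,0.05],[0,0,0]],[2,[0,0,0.05],[0,0,0]],[2,[0,0,0.05],[0,0,0]],[2,[0,0,0],[0,0,0]],[2,[0,0,0],[0,0,0]],[2,[0,0,0],[0,0,0]],[2,[0,0,0],[0,0,0]],[2,[0,0,0],[0,0,0]],[2,[0,0,0],[0,0,0]]]'

```text
clock: 17.65
tool_pos: [0.5265, 0.2752, 0.1795]
eef_rot: [0.211, 0.977, -0.0, -0.0]
force: [0.0, 0.1, -3.3]
opening: 0.0362
grasp_force: 30.0
```

Emit:
jog_arm --motion '[[2,[0,0,0.05],[0,0,0]],[2,[0,0,0.05],[0,0,0]],[2,[0,0,0.05],[0,0,0]],[2,[0,0,0],[0,0,0]],[2,[0,0,0],[0,0,0]],[2,[0,0,0],[0,0,0]],[2,[0,0,0],[0,0,0]],[2,[0,0,0],[0,0,0]],[2,[0,0,0],[0,0,0]],[2,[0,0,0],[0,0,0]]]'

```text
clock: 18.65
tool_pos: [0.5265, 0.2752, 0.178]
eef_rot: [0.211, 0.977, -0.0, -0.0]
force: [-0.4, -0.0, -3.3]
opening: 0.0356
grasp_force: 30.0
```

Emit:
jog_arm --motion '[[2,[0,0,0.05],[0,0,0]],[2,[0,0,0.05],[0,0,0]],[2,[0,0,0],[0,0,0]],[2,[0,0,0],[0,0,0]],[2,[0,0,0],[0,0,0]],[2,[0,0,0],[0,0,0]],[2,[0,0,0],[0,0,0]],[2,[0,0,0],[0,0,0]],[2,[0,0,0],[0,0,0]],[2,[0,0,0],[0,0,0]]]'

```text
clock: 19.65
tool_pos: [0.5265, 0.2752, 0.177]
eef_rot: [0.211, 0.977, -0.0, 0.0]
force: [0.2, -0.0, -3.5]
opening: 0.0357
grasp_force: 30.0
```

Emit:
jog_arm --motion '[[2,[0,0,0.05],[0,0,0]],[2,[0,0,0.05],[0,0,0]],[2,[0,0,0],[0,0,0]],[2,[0,0,0],[0,0,0]],[2,[0,0,0],[0,0,0]],[2,[0,0,0],[0,0,0]],[2,[0,0,0],[0,0,0]],[2,[0,0,0],[0,0,0]],[2,[0,0,0],[0,0,0]],[2,[0,0,0],[0,0,0]]]'

```text
clock: 20.65
tool_pos: [0.5265, 0.2752, 0.176]
eef_rot: [0.211, 0.977, -0.0, 0.0]
force: [-0.3, -0.4, -2.9]
opening: 0.036
grasp_force: 30.0
```

Emit:
jog_arm --motion '[[2,[0,0,0.05],[0,0,0]],[2,[0,0,0.05],[0,0,0]],[2,[0,0,0],[0,0,0]],[2,[0,0,0],[0,0,0]],[2,[0,0,0],[0,0,0]],[2,[0,0,0],[0,0,0]],[2,[0,0,0],[0,0,0]],[2,[0,0,0],[0,0,0]],[2,[0,0,0],[0,0,0]],[2,[0,0,0],[0,0,0]]]'

```text
clock: 21.65
tool_pos: [0.5265, 0.2752, 0.1751]
eef_rot: [0.211, 0.977, -0.0, 0.0]
force: [-0.1, 0.2, -2.4]
opening: 0.0356
grasp_force: 30.0
```

Run:
```python
from h import *
s=robot.sense(); print(st(s["tool_pos"]).round(2),s["force"].round(2),s["ft_torque"].round(3))
```

```text
[[ -1.07  33.78 175.08]] [-0.09  0.19 -2.41] [-0.005 -0.059  0.035]
```

Emit:
jog_arm --motion '[[2,[0,0,0.05],[0,0,0]],[2,[0,0,0],[0,0,0]],[2,[0,0,0],[0,0,0]],[2,[0,0,0],[0,0,0]],[2,[0,0,0],[0,0,0]],[2,[0,0,0],[0,0,0]],[2,[0,0,0],[0,0,0]],[2,[0,0,0],[0,0,0]],[2,[0,0,0],[0,0,0]],[2,[0,0,0],[0,0,0]]]'

```text
clock: 22.65
tool_pos: [0.5266, 0.2753, 0.1748]
eef_rot: [0.211, 0.977, 0.0, 0.0]
force: [-0.5, -0.9, 5.3]
opening: 0.0358
grasp_force: 30.0
```

Run:
```python
from h import *
for i in range(3):
    s=robot.sense(); print(st(s["tool_pos"]).round(2),s["force"].round(2),s["ft_torque"].round(3)); robot.get_image("wrist")
```

```text
[[ -1.03  33.89 174.8 ]] [-0.51 -0.88  5.26] [-0.366  0.243  0.036]
[[ -1.01  33.86 174.78]] [-1.18 -1.13  4.66] [-0.382  0.238 -0.033]
[[ -1.02  33.86 174.77]] [-1.6   0.45  5.04] [-0.294  0.196 -0.058]
```

Contact: about 8 N more at TCP z ≈ 0.175, so the pin's top is ≈ 0.175 and its axis ≈ 0.170, which agrees with the camera. I ease off to a light touch and slide.

Emit:
jog_arm --motion '[[2,[0,0,-0.03],[0,0,0]],[2,[0,-0.1,0],[0,0,0]],[2,[0,-0.3,0],[0,0,0]],[2,[0,-0.4,0],[0,0,0]],[2,[0,-0.5,0],[0,0,0]],[2,[0,-0.5,0],[0,0,0]],[2,[0,-0.5,0],[0,0,0]],[2,[0,-0.4,0],[0,0,0]],[2,[0,-0.2,0],[0,0,0]],[2,[0,-0.1,0],[0,0,0]]]'

```text
clock: 23.8
tool_pos: [0.5129, 0.2453, 0.1732]
eef_rot: [0.212, 0.977, -0.002, -0.001]
force: [-0.4, -0.0, -3.3]
opening: 0.0361
grasp_force: 30.0
```

Run:
```python
from h import *
for i in range(3):
    s=robot.sense(); print(st(s["tool_pos"]).round(2),s["force"].round(2),s["ft_torque"].round(3),(s["force"][:2]@AY).round(2)); im,d=robot.get_image("wrist")
p,v,u=cloud("wrist",d); q=st(p)
k=(abs(q[:,0]+2)<5)&(q[:,1]>-70)&(q[:,1]<70)&(q[:,2]>193)&(q[:,2]<205)
print("plate top y",q[k].min(0),q[k].max(0))
```

```text
[[ -1.06   0.96 173.17]] [-0.36 -0.05 -3.25] [ 0.091 -0.135  0.013] -0.19
[[ -1.1    1.39 173.35]] [-0.03  0.77 -3.67] [ 0.046 -0.145 -0.039] 0.69
[[ -1.09   1.99 173.6 ]] [-0.03  0.15 -3.16] [ 0.021 -0.105 -0.002] 0.12
plate top y [ -6.99107259 -44.20962576 193.01038589] [  2.93328463  43.76141307 203.14099631]
```

Emit:
jog_arm --motion '[[2,[0,0,0],[0,0,0]],[2,[0,0,0],[0,0,0]],[2,[0,0,0],[0,0,0]],[2,[0,0,0],[0,0,0]],[2,[0,0,0],[0,0,0]],[2,[0,-0.05,0],[0,0,0]],[2,[0,-0.05,0],[0,0,0]],[2,[0,-0.05,0],[0,0,0]],[2,[0,-0.05,0],[0,0,0]],[2,[0,0,0],[0,0,0]]]'

```text
clock: 24.95
tool_pos: [0.5133, 0.2459, 0.1748]
eef_rot: [0.211, 0.977, -0.0, 0.0]
force: [1.1, -0.3, -3.1]
opening: 0.0359
grasp_force: 30.0
```

```bash
cat > r.py <<'E'
from h import *
for i in range(3):
    s=robot.sense(); print(s["clock"].round(2),st(s["tool_pos"]).round(2),s["force"].round(2),s["ft_torque"].round(3),"fy",(s["force"][:2]@AY).round(2),"tilt",R.from_quat(s["eef_rot"]).as_matrix()[2].round(4)); robot.camera_info("wrist"); 
    if i<2: im,d=robot.get_image("wrist")
E
python3 r.py
```

```text
Traceback (most recent call last):
  File "r.py", line 3, in <module>
    s=robot.sense(); print(s["clock"].round(2),st(s["tool_pos"]).round(2),s["force"].round(2),s["ft_torque"].round(3),"fy",(s["force"][:2]@AY).round(2),"tilt",R.from_quat(s["eef_rot"]).as_matrix()[2].round(4)); robot.camera_info("wrist");
                           ^^^^^^^^^^^^^^^^
AttributeError: 'float' object has no attribute 'round'
```

Emit:
jog_arm --motion '[[2,[0,-0.05,0],[0,0,0]],[2,[0,-0.05,0],[0,0,0]],[2,[0,-0.05,0],[0,0,0]],[2,[0,-0.05,0],[0,0,0]],[2,[0,-0.05,0],[0,0,0]],[2,[0,-0.05,0],[0,0,0]],[2,[0,0,0],[0,0,0]],[2,[0,0,0],[0,0,0]],[2,[0,0,0],[0,0,0]],[2,[0,0,0],[0,0,0]]]'

```text
clock: 25.95
tool_pos: [0.5121, 0.2433, 0.1748]
eef_rot: [0.211, 0.977, -0.0, 0.0]
force: [0.6, 0.1, -4.8]
opening: 0.0354
grasp_force: 30.0
```

```bash
sed -i 's/s\["clock"\].round(2),//' r.py; python3 r.py
```

```text
[[ -1.02  -1.25 174.81]] [ 0.64  0.06 -4.81] [ 0.047 -0.121 -0.022] fy 0.32 tilt [-0. -0. -1.]
[[ -1.04  -1.26 174.81]] [-0.06  0.58 -2.91] [ 0.056 -0.14  -0.032] fy 0.5 tilt [-0.e+00 -1.e-04 -1.e+00]
[[ -1.06  -1.26 174.79]] [-0.32  0.5  -3.81] [ 0.073 -0.16  -0.006] fy 0.32 tilt [-0.e+00 -1.e-04 -1.e+00]
```

Emit:
jog_arm --motion '[[2,[0,-0.05,0],[0,0,0]],[2,[0,-0.05,0],[0,0,0]],[2,[0,-0.05,0],[0,0,0]],[2,[0,0,0],[0,0,0]],[2,[0,0,0],[0,0,0]],[2,[0,0,0],[0,0,0]],[2,[0,0,0],[0,0,0]],[2,[0,0,0],[0,0,0]],[2,[0,0,0],[0,0,0]],[2,[0,0,0],[0,0,0]]]'

```text
clock: 27.05
tool_pos: [0.5114, 0.2419, 0.1748]
eef_rot: [0.211, 0.977, -0.0, 0.0]
force: [0.6, 0.8, -3.6]
opening: 0.0359
grasp_force: 30.0
```

```bash
python3 r.py
```

```text
[[ -1.04  -2.73 174.81]] [ 0.59  0.84 -3.62] [ 0.151 -0.14  -0.022] fy 1.01 tilt [-0. -0. -1.]
[[ -1.03  -2.75 174.81]] [-0.75  0.37 -3.88] [ 0.131 -0.156 -0.026] fy 0.03 tilt [-0.e+00 -1.e-04 -1.e+00]
[[ -1.03  -2.79 174.8 ]] [ 0.19  1.01 -3.43] [ 0.099 -0.174 -0.045] fy 1.0 tilt [-0.e+00 -1.e-04 -1.e+00]
```

Emit:
jog_arm --motion '[[2,[0,-0.05,0],[0,0,0]],[2,[0,-0.05,0],[0,0,0]],[2,[0,0,0],[0,0,0]],[2,[0,0,0],[0,0,0]],[2,[0,0,0],[0,0,0]],[2,[0,0,0],[0,0,0]],[2,[0,0,0],[0,0,0]],[2,[0,0,0],[0,0,0]],[2,[0,0,0],[0,0,0]],[2,[0,0,0],[0,0,0]]]'

```text
clock: 28.15
tool_pos: [0.5112, 0.2416, 0.1749]
eef_rot: [0.211, 0.977, 0.001, 0.0]
force: [2.7, 4.1, -6.5]
opening: 0.0361
grasp_force: 30.0
```

```bash
python3 r.py
```

```text
[[ -1.12  -3.1  174.89]] [ 2.7   4.14 -6.48] [ 1.166 -0.901  0.046] fy 4.89 tilt [-1.0e-04  1.2e-03 -1.0e+00]
[[ -1.11  -3.08 174.9 ]] [ 2.34  4.45 -6.55] [ 1.253 -0.907 -0.004] fy 5.02 tilt [-2.0e-04  1.2e-03 -1.0e+00]
[[ -1.11  -3.07 174.89]] [ 1.71  4.55 -5.2 ] [ 1.259 -0.902 -0.086] fy 4.85 tilt [-2.0e-04  1.2e-03 -1.0e+00]
```

The end contact came at TCP y ≈ -2.9, so the notch is centred at ≈ -0.9. I back off and let it down.

Emit:
jog_arm --motion '[[2,[0,0.15,0],[0,0,0]],[2,[0,0.14,0],[0,0,0]],[2,[0,0,0],[0,0,0]],[2,[0,0,0],[0,0,0]],[2,[0,0,0],[0,0,0]],[2,[0,0,0.05],[0,0,0]],[2,[0,0,0.05],[0,0,0]],[2,[0,0,0.05],[0,0,0]],[2,[0,0,0.05],[0,0,0]],[2,[0,0,0],[0,0,0]]]'

```text
clock: 29.25
tool_pos: [0.5121, 0.2436, 0.1727]
eef_rot: [0.211, 0.977, -0.0, -0.0]
force: [0.0, 0.2, -3.9]
opening: 0.0357
grasp_force: 30.0
```

```bash
python3 r.py
```

```text
[[ -1.07  -0.94 172.71]] [ 0.03  0.23 -3.94] [ 0.045 -0.152  0.003] fy 0.22 tilt [ 1.e-04 -2.e-04 -1.e+00]
[[ -1.08  -0.89 172.75]] [-0.03 -0.34 -3.87] [ 0.049 -0.184 -0.036] fy -0.32 tilt [ 1.e-04 -2.e-04 -1.e+00]
[[ -1.05  -0.88 172.8 ]] [-0.21  0.03 -3.5 ] [ 0.148 -0.124 -0.02 ] fy -0.06 tilt [ 0.e+00 -1.e-04 -1.e+00]
```

Free, 2 mm into the notch with no contact. Lowering on to just above home (~0.166).

Emit:
jog_arm --motion '[[2,[0,0,0.05],[0,0,0]],[2,[0,0,0.1],[0,0,0]],[2,[0,0,0.1],[0,0,0]],[2,[0,0,0.1],[0,0,0]],[2,[0,0,0.1],[0,0,0]],[2,[0,0,0.05],[0,0,0]],[2,[0,0,0.05],[0,0,0]],[2,[0,0,0.05],[0,0,0]],[2,[0,0,0],[0,0,0]],[2,[0,0,0],[0,0,0]]]'

```text
clock: 30.35
tool_pos: [0.5122, 0.2436, 0.1668]
eef_rot: [0.211, 0.977, -0.0, -0.0]
force: [-0.8, 0.1, -4.0]
opening: 0.0355
grasp_force: 30.0
```

```bash
python3 r.py
```

```text
[[ -1.03  -0.87 166.8 ]] [-0.79  0.06 -3.96] [ 0.048 -0.165  0.03 ] fy -0.28 tilt [-0.e+00 -1.e-04 -1.e+00]
[[ -1.04  -0.86 166.84]] [ 0.61 -0.42 -3.45] [ 0.074 -0.144 -0.038] fy -0.13 tilt [-1.e-04 -1.e-04 -1.e+00]
[[ -0.98  -0.83 166.86]] [-0.53 -0.98 -4.75] [ 0.068 -0.109 -0.007] fy -1.11 tilt [-1.e-04  0.e+00 -1.e+00]
```

Emit:
jog_arm --motion '[[2,[0,0,0.03],[0,0,0]],[2,[0,0,0.03],[0,0,0]],[2,[0,0,0.02],[0,0,0]],[2,[0,0,0],[0,0,0]],[2,[0,0,0],[0,0,0]],[2,[0,0,0],[0,0,0]],[2,[0,0,0],[0,0,0]],[2,[0,0,0],[0,0,0]],[2,[0,0,0],[0,0,0]],[2,[0,0,0],[0,0,0]]]'

```text
clock: 31.45
tool_pos: [0.5122, 0.2437, 0.166]
eef_rot: [0.211, 0.977, -0.0, 0.0]
force: [-0.7, 0.8, -3.7]
opening: 0.0357
grasp_force: 30.0
```

```bash
python3 r.py
```

```text
[[ -1.05  -0.86 166.03]] [-0.73  0.82 -3.65] [ 0.001 -0.109  0.053] fy 0.44 tilt [-1.e-04 -1.e-04 -1.e+00]
[[ -0.99  -0.88 166.04]] [-0.64  0.49 -2.99] [ 0.037 -0.165  0.03 ] fy 0.18 tilt [-1.e-04 -1.e-04 -1.e+00]
[[ -1.05  -0.85 166.01]] [-0.21 -0.22 -2.89] [ 0.042 -0.148  0.015] fy -0.28 tilt [-0.e+00 -1.e-04 -1.e+00]
```

Emit:
jog_arm --motion '[[2,[0,0,0.03],[0,0,0]],[2,[0,0,0],[0,0,0]],[2,[0,0,0],[0,0,0]],[2,[0,0,0],[0,0,0]],[2,[0,0,0],[0,0,0]],[2,[0,0,0],[0,0,0]],[2,[0,0,0],[0,0,0]],[2,[0,0,0],[0,0,0]],[2,[0,0,0],[0,0,0]],[2,[0,0,0],[0,0,0]]]'

```text
clock: 32.55
tool_pos: [0.5123, 0.2437, 0.1659]
eef_rot: [0.211, 0.977, -0.0, 0.0]
force: [-1.1, -1.8, 0.8]
opening: 0.0356
grasp_force: 30.0
```

```bash
python3 r.py
```

```text
[[ -1.    -0.8  165.86]] [-1.12 -1.83  0.77] [-0.178  0.133  0.023] fy -2.13 tilt [-2.e-04  0.e+00 -1.e+00]
[[ -0.98  -0.82 165.86]] [-0.45 -0.76  1.74] [-0.092  0.164  0.002] fy -0.88 tilt [-2.e-04  0.e+00 -1.e+00]
[[ -1.    -0.81 165.86]] [-1.7  -0.77  1.44] [-0.167  0.182 -0.026] fy -1.41 tilt [-2.e-04  0.e+00 -1.e+00]
```

The pin is home: 9.1 mm below the lip contact, with the pin carrying the weight. Release and retreat upward.

Emit:
jog_arm --motion '[[3.7,[0,0,0],[0,0,0]],[3.9,[0,0,0],[0,0,0]],[4.2,[0,0,0],[0,0,0]],[5,[0,0,0],[0,0,0]],[6,[0,0,0],[0,0,0]],[6,[0,0,0],[0,0,0]],[6,[0,0,0],[0,0,0]],[6,[0,0,0],[0,0,0]],[6,[0,0,0],[0,0,0]],[6,[0,0,0],[0,0,0]]]'

```text
clock: 33.65
tool_pos: [0.5122, 0.2437, 0.1657]
eef_rot: [0.211, 0.977, -0.0, -0.0]
force: [0.4, -0.6, -0.4]
opening: 0.0599
grasp_force: 0.0
```

Run:
```python
from h import *
s=robot.sense(); print(s["opening"],s["grasp_force"],s["force"])
T=R.from_quat(s["eef_rot"]); im,d=robot.get_image("wrist"); p,v,u=cloud("wrist",d); q=T.inv().apply(p-s["tool_pos"])*1000
hsv=cv2.cvtColor(im[v,u][None],cv2.COLOR_RGB2HSV)[0]; b=(hsv[:,0]>95)&(hsv[:,0]<130)&(hsv[:,1]>80)&(abs(q[:,0])<15)&(abs(q[:,1])<28)&(q[:,2]<15)
print("tab tool frame",q[b].min(0),q[b].max(0))
```

```text
0.059915540261235155 0.0 [ 0.38922259 -0.56147878 -0.39545187]
tab tool frame [ -6.96399704 -15.02202146 -76.12803011] [  7.72847353  20.70724037 -28.42581042]
```

Tab centred between the open fingers (y -15…+21 vs ±30). Straight up.

Emit:
jog_arm --motion '[[6,[0,0,-0.5],[0,0,0]],[6,[0,0,-1],[0,0,0]],[6,[0,0,-1.5],[0,0,0]],[6,[0,0,-2],[0,0,0]],[6,[0,0,-2.5],[0,0,0]],[6,[0,0,-2.5],[0,0,0]],[6,[0,0,-2],[0,0,0]],[6,[0,0,-1.5],[0,0,0]],[6,[0,0,-1],[0,0,0]],[6,[0,0,0],[0,0,0]]]'

```text
clock: 34.7
tool_pos: [0.5127, 0.2441, 0.3123]
eef_rot: [0.211, 0.977, 0.001, 0.001]
force: [-0.6, 0.1, 0.5]
opening: 0.0602
grasp_force: 0.0
```

Run:
```python
from h import *
o=np.zeros((600,800,3),np.uint8)
im,d=robot.get_image("scene"); o[:300,:400]=cv2.resize(im[115:220,290:430],(400,300))
im,d=robot.get_image("side"); o[:300,400:]=cv2.resize(im[230:350,240:400],(400,300))
for i in range(2):
    im,d=robot.get_image("wrist"); p,v,u=cloud("wrist",d); q=st(p)
    hsv=cv2.cvtColor(im[v,u][None],cv2.COLOR_RGB2HSV)[0]; b=(hsv[:,0]>95)&(hsv[:,0]<130)&(hsv[:,1]>80)&(abs(q[:,0])<25)&(abs(q[:,1])<30)&(q[:,2]>196)
    t=q[b&(q[:,2]>232)]; print("tab",q[b].min(0).round(1),q[b].max(0).round(1),cv2.minAreaRect(t[:,:2].astype(np.float32)))
    k=(abs(q[:,0]+2)<6)&(abs(q[:,1])<60)&(q[:,2]>180)&(q[:,2]<197)&~b
    for y in (-40,-30,-25,22,30): m=k&(abs(q[:,1]-y)<4); print(y,m.sum(),q[m].max(0).round(1) if m.any() else 0)
    for _ in range(8): robot.get_image("side")
o[300:,:480]=cv2.resize(im[80:300,160:500],(480,300)); cv2.imwrite("pics/end.png",o[...,::-1])
```

```text
tab [ -8.1 -15.4 196. ] [  5.3  19.4 241.9] ((-1.416569709777832, 2.6681976318359375), (13.441447257995605, 33.55405044555664), 0.037219803780317307)
-40 66 [  2.4 -36.  194.6]
-30 70 [  2.6 -26.  194.7]
-25 63 [  2.6 -21.1 194.7]
22 46 [  3.   26.  192.2]
30 62 [  2.9  33.7 191.7]
tab [ -8.  -15.2 196.9] [  5.8  19.9 242.1] ((-1.1548871994018555, 3.1241941452026367), (33.57365036010742, 13.604682922363281), 89.48381042480469)
-40 64 [  2.8 -36.3 196. ]
-30 64 [  2.8 -26.1 195.1]
-25 68 [  2.9 -21.2 194.5]
22 39 [  3.1  25.7 193.5]
30 63 [  3.4  33.9 193.2]
```

View pics/end.png

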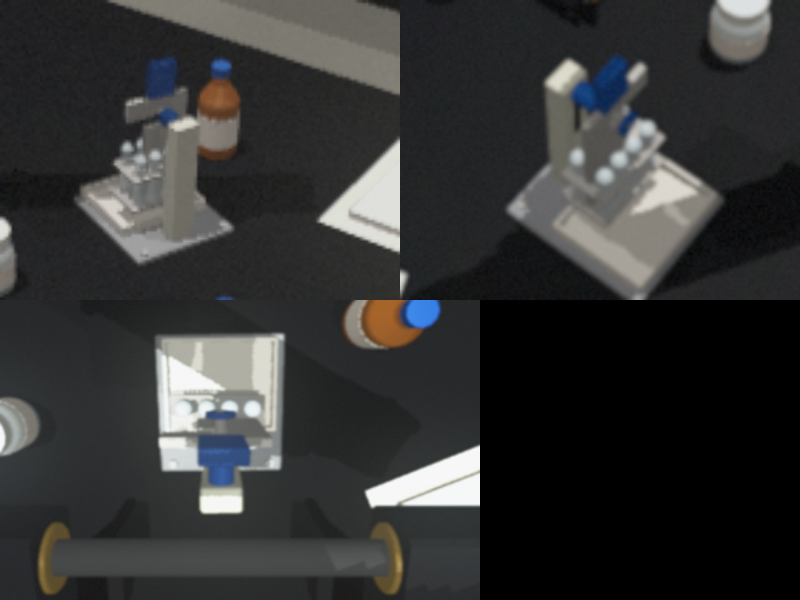

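The rack hangs on the pin behind the head with the gripper clear (lower picture: head ~(221,413), tab ~(222,450)). It is still rocking about 2°, so I let it settle and measure again.

Emit:
jog_arm --motion '[[6,[0,0,-0.5],[0,0,0]],[6,[0,0,-0.5],[0,0,0]],[6,[0,0,0],[0,0,0]],[6,[0,0,0],[0,0,0]],[6,[0,0,0],[0,0,0]],[6,[0,0,0],[0,0,0]],[6,[0,0,0],[0,0,0]],[6,[0,0,0],[0,0,0]],[6,[0,0,0],[0,0,0]],[6,[0,0,0],[0,0,0]]]'

```text
clock: 36.7
tool_pos: [0.5122, 0.2436, 0.3207]
eef_rot: [0.211, 0.977, -0.0, 0.0]
force: [1.1, 0.3, -0.8]
opening: 0.0598
grasp_force: 0.0
```

Emit:
jog_arm --motion '[[6,[0,0,0],[0,0,0]],[6,[0,0,0],[0,0,0]],[6,[0,0,0],[0,0,0]],[6,[0,0,0],[0,0,0]],[6,[0,0,0],[0,0,0]],[6,[0,0,0],[0,0,0]],[6,[0,0,0],[0,0,0]],[6,[0,0,0],[0,0,0]],[6,[0,0,0],[0,0,0]],[6,[0,0,0],[0,0,0]]]'

```text
clock: 37.7
tool_pos: [0.5122, 0.2437, 0.3207]
eef_rot: [0.211, 0.977, -0.0, 0.0]
force: [-0.7, 0.8, 0.1]
opening: 0.0598
grasp_force: 0.0
```

```bash
cat > t.py <<'E'
from h import *
for i in range(8):
    im,d=robot.get_image("wrist"); p,v,u=cloud("wrist",d); q=st(p)
    hsv=cv2.cvtColor(im[v,u][None],cv2.COLOR_RGB2HSV)[0]; b=(hsv[:,0]>95)&(hsv[:,0]<130)&(hsv[:,1]>80)&(abs(q[:,0])<25)&(abs(q[:,1])<30)&(q[:,2]>196)
    k=(abs(q[:,0]+1.5)<2.5)&(abs(q[:,1])<60)&(q[:,2]>187)&(q[:,2]<202)&~b
    a,c=np.polyfit(q[k,1],q[k,2],1); t=q[b&(q[:,2]>232)]
    print("pitch deg",np.degrees(a).round(2),k.sum(),"tab mean",t.mean(0).round(2))
    robot.get_image("side")
print(robot.sense()["clock"])
E
python3 t.py
```

```text
pitch deg -2.02 193 tab mean [ -1.87   2.72 239.55]
pitch deg -2.12 192 tab mean [ -1.85   2.67 239.53]
pitch deg -1.91 197 tab mean [ -1.89   2.62 239.94]
pitch deg -2.16 187 tab mean [ -1.85   2.69 239.52]
pitch deg -1.96 192 tab mean [ -1.9    2.65 239.95]
pitch deg -2.11 195 tab mean [ -1.85   2.68 239.54]
pitch deg -2.05 195 tab mean [ -1.81   2.71 239.54]
pitch deg -1.89 196 tab mean [ -1.88   2.73 239.52]
38.5
```

Still, about 2° from upright, tab top at 0.2395–0.240 as expected when the pin is home.

```bash
python3 -c "
from cell import robot
print(robot.finish_job())"
```

```text
the job is handed in; nothing more can be done
None
```

The steel rack hangs on the drying stand's pin behind the blue head, pin home in the notch, at rest with about 2° of lean and the gripper clear; handed in at about 38.5 s, peak measured push on the pin roughly 9 N.

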